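# Index the click-stop assembly dial by four

### The job

The four lid knobs at the front of the rotary fixture have their studs, so bring the next four round: with a fingertip against one of the upright turning pegs, push the dial clockwise (seen from above) by exactly four clicks and leave it resting in that stop. Push gently, do not grip the pegs, keep every knob seated in its nest, and leave the rest of the bench as it is.

Things in the scene. Friction and masses are not known exactly. Their poses are not given: they have to be found in the camera images.
- dial_center (a point): axis of the dial, a round aluminium plate 260 mm across that turns about a vertical axis on the fixture; this point is on the axis in the plate's top face, 62 mm above the bench. On its hub a dish of studs, 96 mm across, 22 mm high; round it twelve nests at 30 degree pitch, 82 mm from the axis, each of three dowel pins 12 mm high
- fixture: the grey base of the rotary fixture, bolted to the bench, 200 x 200 mm, under the dial. Origin on the dial's axis at bench height; its -x side is the front (towards the robot, within 30 degrees), marked by a small steel pointer just outside the dial's rim, no higher than the plate
- dial (a joint): turn of the dial in rad, 0 at the start, growing clockwise seen from above. A spring plunger gives a click stop every 30 degrees (0.524 rad): to leave a stop takes about 5 to 6 N at a peg; half-way on, the spring takes over and the dial jumps ahead of the finger into the next stop, where it rests by itself. No end stops
- peg_right (a point): upright round steel turning peg fixed on the dial near its rim, 14 mm across, 50 mm tall (a foot collar 20 mm across, 6 mm high), 118 mm from the axis. The point is the centre of its foot in the plate's top face. At the start it stands right of the front four knobs; turned clockwise it passes along the front of the fixture, over to the left
- peg_left (a point): the same peg, at the start left of the front four knobs
- peg_far (a point): the same peg, at the start on the far side. The three pegs are 120 degrees apart, one between each two groups of four nests
- done0_mid (a point): black phenolic lid knob lying crown down, loose, in one of the four front nests, 30 mm across, 26 mm tall, with a fitted steel stud standing 14 mm above it. The point is on its axis 13 mm above its foot; it rides round with the dial
- done1_mid (a point): black phenolic lid knob lying crown down, loose, in one of the four front nests, 30 mm across, 26 mm tall, with a fitted steel stud standing 14 mm above it. The point is on its axis 13 mm above its foot; it rides round with the dial
- done2_mid (a point): black phenolic lid knob lying crown down, loose, in one of the four front nests, 30 mm across, 26 mm tall, with a fitted steel stud standing 14 mm above it. The point is on its axis 13 mm above its foot; it rides round with the dial
- done3_mid (a point): black phenolic lid knob lying crown down, loose, in one of the four front nests, 30 mm across, 26 mm tall, with a fitted steel stud standing 14 mm above it. The point is on its axis 13 mm above its foot; it rides round with the dial
- next0_mid (a point): the same knob without a stud, loose in one of the four nests on the right of the fixture, the next four to come to the front. The point is on its axis 13 mm above its foot; it rides round with the dial
- next1_mid (a point): the same knob without a stud, loose in one of the four nests on the right of the fixture, the next four to come to the front. The point is on its axis 13 mm above its foot; it rides round with the dial
- next2_mid (a point): the same knob without a stud, loose in one of the four nests on the right of the fixture, the next four to come to the front. The point is on its axis 13 mm above its foot; it rides round with the dial
- next3_mid (a point): the same knob without a stud, loose in one of the four nests on the right of the fixture, the next four to come to the front. The point is on its axis 13 mm above its foot; it rides round with the dial
- handle_near: black phenolic pan handle lying flat, 165 x 30 x 22 mm, long axis = its x; beside the fixture; loose, to be left alone. Origin: centre of its underside
- handle_side: a second such pan handle, lying apart on the right of the bench; loose, to be left alone. Origin: centre of its underside
- hammer: hammer, 300 mm, wooden shaft, lying on the left of the bench; loose, to be left alone. Origin: centre of its underside
- bit_driver: hand screwdriver, 170 mm, black grip, lying close to the right of the fixture; loose, to be left alone. Origin: centre of its underside
- locker_bottle: small thread-locker bottle, 34 mm across, 85 mm tall, standing close to the fixture on its far right; loose, to be left alone. Origin: centre of its underside
- tape: cardboard roll core, 96 mm across, 25 mm high, lying flat on the left towards the robot; loose, to be left alone. Origin: centre of its underside

How it is judged (in metres and radians):
On the way:
1. a finger pushes the dial clockwise out of its first stop (value of joint dial between 0.05 and 1.2 rad and contact force between the fingers and dial above 0.5 N), for 0.05 s.
At the end, for the whole second after the job is handed in: the dial rests 120 degrees (four clicks) clockwise of where it began, within 4.5 degrees and not moving; all eight knobs sit in their nests (not raised more than 5 mm, tilted less than 9 degrees) (value of joint dial between 2.014 and 2.174 rad and velocity of joint dial between -0.05 and 0.05 rad/s and z of each of done0_mid, done1_mid, done2_mid, done3_mid, next0_mid, next1_mid, next2_mid, next3_mid in the frame of dial_center below 0.018 m and angle between each of done0_mid, done1_mid, done2_mid, done3_mid, next0_mid, next1_mid, next2_mid, next3_mid's own z axis and vertical below 0.15 rad); the robot touches nothing.
It fails at once if the dial was turned anticlockwise, a click the wrong way (value of joint dial below -0.3 rad).
It fails at once if the dial was gripped or pushed hard (over 25 N) (contact force between the fingers and dial above 25 N).
It fails at once if a knob was lifted or knocked out of its nest (z of any of done0_mid, done1_mid, done2_mid, done3_mid, next0_mid, next1_mid, next2_mid, next3_mid in the frame of dial_center above 0.022 m or angle between any of done0_mid, done1_mid, done2_mid, done3_mid, next0_mid, next1_mid, next2_mid, next3_mid's own z axis and vertical above 0.35 rad).
It fails at once if something else on the bench was moved by more than 20 mm (distance of any of handle_near, handle_side, hammer, bit_driver, locker_bottle, tape from where it was at the start of the episode above 0.02 m).
It also fails if it takes over 51 s, if anything falls off the work surface, if the arm or the gripper's body presses on something with over 40 N, if the wrist force passes 120 N, or if a joint passes its speed limit or range.

### The arm

A 7-joint arm with a two-finger parallel gripper is mounted at the origin on the work surface. World frame = base frame: x ahead of the robot, y to its left, z up, the work surface at z = 0. Lengths are in mm, angles in rad, forces in N, time in s.
With the tool pointing down it reaches from about 425 to 875 mm from the base axis. Payload 8.4 kg.
Tool frame: the origin (TCP) lies at the very end of the fingers, on their centre line; the grasp point (between the pads) lies 19 mm behind it (arm.grasp_offset is the distance from the TCP to the grasp point, in mm); z points along the fingers, y is the direction in which the jaws open and shut (so a half turn about z gives the same grasp; the last joint's range is limited). The gripper opens to 85 mm and grips with 20 to 120 N. Pads are 22 mm wide; open, the fingers measure 114 mm over their backs; the gripper's body (76 mm by 85 mm) begins 54 mm behind the grasp point. The pads swing forward as they close: fully open they stand 13 mm farther back than shut.
Start: joints at [1.073, 0.333, 0.04, 1.465, -0.013, 1.343, -0.059], TCP at [252.379, -598.973, 231.308] pointing down, gripper open.
Joint ranges: [-2.58, 2.58], [-0.38, 2.09], [-1.3, 1.39], [0.25, 2.4], [-1.5, 4.64], [0.08, 2.09], [-2.65, 2.65]. Speed limits (rad/s): [2.22, 2.22, 2.79, 2.79, 3.14, 3.14, 3.14].

### API

Orientations are given as a rotation vector (axis times angle).
In Python, from cell import arm, read_camera, ticket, recognise, spot_point gives the robot as it stands.
- The arm moves only by the shell command python3 -m inch 'ROWS' [FORCE]. ROWS is a JSON object of lists of equal length, an entry for each row: "jaw": the opening, from -1 (shut) to 1 (fully open); "slide": the shift along the world's x, y, z in units of 50 mm (1.0 is 50 mm), a list of three; "roll": the turn about the world's z in units of 6 degrees (1.0 is 6 degrees). In form: {"jaw": [jaw, ...], "slide": [[dx, dy, dz], ...], "roll": [roll, ...]}. A call has exactly 10 rows; each row shifts and turns the commanded pose from where the row before left it; what a row does not reach is not made up. A row lasts 1/10 s, in which the tool goes at most 50 mm and 8.59 degrees, less where a joint would pass 70% of its speed; a pose out of reach is approached as far as the arm can. A call is refused whole if a number of a shift passes 1 or a number of a turn 1, either way. A call with a gripper value outside its range is refused whole. The fingers move at their own pace and stop on an object; FORCE is the grip in N (left out, the last holds). Time passes only in rows, so rows that do not move let the fingers close, or fill a call up. It gives the time, the measured TCP pose, the force and the opening at its end, in the units of the state.
- arm.sense(): the state, without advancing time (a new reading comes with each control period).
- read_camera(name): name is "side" or "top" or "wrist"; returns a dict with "image" (420x560x3 uint8, blue, green, red), "range_z" (420x560 float32, mm along the optical axis (not along the pixel's ray), 0 where there is no reading), "fx", "fy", "cx", "cy" (pixels), "R" (3x3) and "t" (3): a world point X has camera coordinates R X + t. Camera axes: x right, y down, z forward; pixel columns grow to the right and rows downward; lengths in mm; the calibration is good to about 2 mm. A picture is of the moment at which its call begins.
- ticket.hand_in(): hands the job in, once; it reports no verdict.
Trained networks look in a picture, given as the dict that the camera call returned (one of the last four; its "shot" number tells which), for a name from the list of things; names that differ only in an ending like _2 or _b are one class to them, and where a whole thing is asked for, a point or a joint stands for the part that bears it (a point fixed in the world has none). Each returns a list of dicts, best first, with "confidence" (0 to 1); they miss things now and then, are a little off and sometimes report something else, mostly with a low value. They report only what shows in the picture. A call takes as long as a camera call.
- recognise(picture, thing): "box" ([left, top, right, bottom] in pixels, round what is visible of it).
- spot_point(picture, thing): "xy" ([column, row] in pixels: a listed point, or the origin of a listed thing).
The state is a dict: "t": time; "joint_pos": joint angles; "qvel": joint speeds; "tau": joint torques, N m; "eef_pos": TCP position; "ee_rot": TCP orientation; "wrist_force": force on the tool from outside, world axes, zero at the start; "torque": the same for the moment, N m; "finger_gap": finger opening in mm.
Only numpy, scipy, OpenCV 4.12 (cv2) and the standard library are available. Lean on these libraries where they do the work, as an engineer would, in place of code of your own. Each camera call takes 0.05 s, during which the arm holds its last target. There are 200 camera calls.

## Working session

There is one attempt and no reset: what is moved stays moved. The work goes in short steps, Python scripts to look and compute and a shell command to move; the robot and the scene stay as the last step left them, time stands still between calls to the robot, and variables do not carry over. Pictures are saved under pics/ and viewed, about 8 in all and at most 12, crops included, and the job is handed in when it is done.

```bash
mkdir -p pics; ls; cat > h.py <<'E'
import numpy as np, cv2
from cell import arm, read_camera, ticket, recognise, spot_point
def world(p,uv,z=None):
    u,v=uv; r=np.array([(u-p['cx'])/p['fx'],(v-p['cy'])/p['fy'],1.]); R=np.array(p['R']);t=np.array(p['t'])
    o=-R.T@t; d=R.T@r
    if z is None:
        k=p['range_z'][int(round(v)),int(round(u))]; return o+d*k
    return o+d*(z-o[2])/d[2]
E
python3 - <<'E'
from h import *
s=arm.sense();print(s['t'],s['eef_pos'],s['ee_rot'],s['finger_gap'],s['wrist_force'])
ps={}
for n in['top','side']:
    p=read_camera(n);cv2.imwrite(f'pics/{n}0.png',p['image']);ps[n]=p
    for th,z in [('dial_center',62),('peg_right',62),('peg_left',62),('peg_far',62),('fixture',0),('done0_mid',75),('next0_mid',75),('bit_driver',0),('locker_bottle',0),('handle_near',0),('tape',0),('hammer',0),('handle_side',0)]:
        for d in spot_point(p,th)[:4]:
            if d['confidence']>.3: print(n,th,round(d['confidence'],2),np.round(d['xy']),world(p,d['xy'],z).round(0),world(p,d['xy']).round(0))
E
```

```text
pics
0.0 [ 252.22097569 -598.57117307  230.42094441] [-3.07781038e+00 -6.21997817e-01  6.57338839e-04] 85.1602363729168 [-0.39683575 -0.07270801  0.25772947]
top dial_center 0.71 [269. 187.] [586.  25.  62.] [584.  24.  80.]
top peg_right 0.87 [304. 212.] [518. -68.  62.] [517. -66.  87.]
top peg_left 0.66 [227. 206.] [536. 137.  62.] [532. 130. 110.]
top peg_left 0.56 [272. 218.] [502.  19.  62.] [500.  19.  91.]
top peg_far 0.66 [272. 144.] [702.  14.  62.] [699.  14.  73.]
top fixture 0.62 [269. 190.] [584.  28.   0.] [576.  26.  67.]
top done0_mid 0.67 [244. 207.] [533.  90.  75.] [532.  88.  87.]
top done0_mid 0.38 [288. 209.] [525. -25.  75.] [524. -25.  92.]
top next0_mid 0.51 [299. 195.] [560. -53.  75.] [559. -53.  89.]
top locker_bottle 0.48 [331. 152.] [ 687. -148.    0.] [ 675. -142.   60.]
top handle_near 0.98 [202. 177.] [625. 215.   0.] [622. 211.  19.]
top tape 0.94 [153. 272.] [362. 353.   0.] [362. 353.  -2.]
top hammer 0.75 [108. 175.] [636. 483.   0.] [633. 475.  19.]
top handle_side 0.71 [271. 146.] [709.  19.   0.] [695.  18.  60.]
top handle_side 0.56 [457. 170
[... 614 characters left out ...]
] [500.  55.  76.]
side done0_mid 0.51 [265. 222.] [535.  88.  75.] [534.  95.  80.]
side next0_mid 0.64 [267. 195.] [560. -52.  75.] [558. -42.  82.]
side bit_driver 0.48 [280. 201.] [ 531. -137.    0.] [505.   8.  99.]
side locker_bottle 0.73 [239. 193.] [ 681. -157.    0.] [644. -31.  85.]
side handle_near 0.87 [226. 270.] [614. 231.   0.] [614. 229.  -1.]
side handle_near 0.58 [265. 199.] [ 586. -137.    0.] [563. -33.  71.]
side handle_near 0.52 [252. 195.] [ 633. -152.    0.] [606. -43.  73.]
side tape 0.66 [312. 322.] [359. 360.   0.] [359. 358.  -3.]
side hammer 0.68 [181. 346.] [642. 490.  -0.] [633. 507.  25.]
side handle_side 0.6 [273. 150.] [ 633. -505.    0.] [ 627. -475.   16.]
```

```bash
python3 - <<'E'
import cv2,numpy as np
a=cv2.imread('pics/top0.png')[110:260,170:370];b=cv2.imread('pics/side0.png')[140:290,170:370]
cv2.imwrite('pics/ab.png',np.vstack([cv2.resize(a,None,fx=2,fy=2),cv2.resize(b,None,fx=2,fy=2)]))
E
```

```text
(no output)
```

View pics/ab.png

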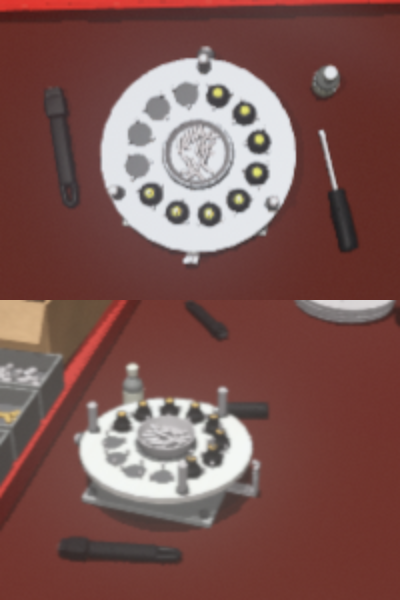

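```bash
python3 -m inch '{"jaw":[-1,-1,-1,-1,-1,-1,-1,-1,-1,-1],"slide":[[0.3,0.3,0],[0.5,0.5,0],[0.6,0.6,0],[0.6,0.6,0],[0.6,0.6,0],[0.6,0.6,0],[0.6,0.6,0],[0.6,0.6,0],[0.5,0.6,0],[0.3,0.4,0]],"roll":[1,1,1,1,1,1,1,1,1,1]}' 20
```

```text
t: 2.4
eef_pos: [514.6, -325.8, 231.4]
ee_rot: [-2.348, -2.087, -0.002]
wrist_force: [0.2, 0.3, -0.2]
finger_gap: 0.2
```

```bash
python3 -m inch '{"jaw":[-1,-1,-1,-1,-1,-1,-1,-1,-1,-1],"slide":[[0.1,0.4,0],[0.1,0.6,0],[0.1,0.6,0],[0.1,0.6,0],[0.1,0.6,0],[0.1,0.6,0],[0.1,0.5,0],[0,0.3,0],[0,0,0],[0,0,0]],"roll":[1,1,1,1,1,1,1,1,1,1]}'
python3 - <<'E'
from h import *
p=read_camera('wrist');cv2.imwrite('pics/w1.png',p['image'])
for th,z in [('dial_center',62),('peg_right',62),('peg_left',62),('peg_far',62)]:
    for d in spot_point(p,th)[:2]:
        if d['confidence']>.3: print(th,round(d['confidence'],2),np.round(d['xy']),world(p,d['xy'],z).round(0),world(p,d['xy']).round(0))
E
```

```text
t: 3.4
eef_pos: [547.5, -118.2, 231.5]
ee_rot: [0.992, 2.98, -0.0]
wrist_force: [0.3, -1.3, 0.5]
finger_gap: 0.3
dial_center 0.78 [432. 120.] [585.  26.  62.] [579.  20.  81.]
peg_right 0.8 [301. 129.] [521. -72.  62.] [516. -72. 112.]
peg_left 0.6 [480.  21.] [539.  96.  62.] [535.  82.  89.]
peg_left 0.37 [454. 207.] [669.   3.  62.] [655.  -3.  86.]
peg_far 0.63 [484. 225.] [703.  17.  62.] [698.  15.  69.]
peg_far 0.36 [408. 116.] [570.  11.  62.] [567.   8.  71.]
```

View pics/w1.png

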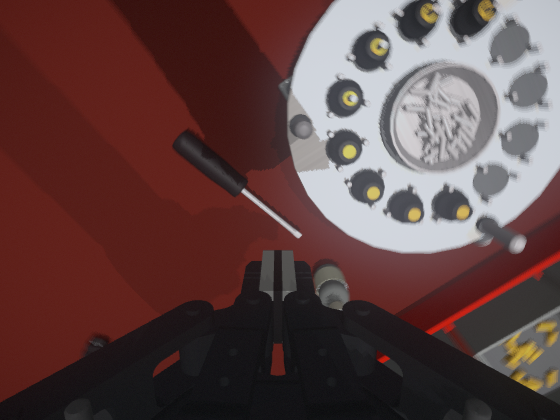

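```bash
python3 -m inch '{"jaw":[-1,-1,-1,-1,-1,-1,-1,-1,-1,-1],"slide":[[-0.05,0.1,0],[0,0.2,-0.1],[0,0.18,-0.3],[0,0,-0.5],[0,0,-0.5],[0,0,-0.5],[0,0,-0.5],[0,0,-0.4],[0,0,-0.14],[0,0,0]],"roll":[1,1,1,0,0,0,0,0,0,0]}'
python3 - <<'E'
from h import *
p=read_camera('wrist');q=read_camera('side');cv2.imwrite('pics/w2.png',np.hstack([p['image'][::,::],])); cv2.imwrite('pics/s2.png',cv2.resize(q['image'][140:290,170:370],None,fx=3,fy=3))
for pp in(p,q):
  for th,z in [('dial_center',62),('peg_right',62)]:
    for d in spot_point(pp,th)[:1]:
        print(th,round(d['confidence'],2),np.round(d['xy']),world(pp,d['xy'],z).round(0),world(pp,d['xy']).round(0))
s=arm.sense();print(s['eef_pos'],s['joint_pos'],s['wrist_force'])
E
```

```text
t: 4.65
eef_pos: [544.4, -95.0, 83.7]
ee_rot: [-0.524, -3.096, -0.0]
wrist_force: [-0.1, -0.7, 0.4]
finger_gap: 0.5
dial_center 0.74 [522. 248.] [587.  27.  62.] [575.  16.  80.]
peg_right 0.97 [309. 188.] [520. -69.  62.] [513. -69.  88.]
dial_center 0.59 [255. 212.] [580.  27.  62.] [578.  35.  68.]
peg_right 0.66 [281. 195.] [521. -81.  62.] [518. -64.  73.]
[545.46549913 -95.11249064  85.30198941] [ 0.57777477  0.31841993 -0.56462076  1.84579039  0.19709399  1.03136301
  1.17043457] [ 0.95546049 -0.29115217  0.05367849]
```

View pics/w2.png

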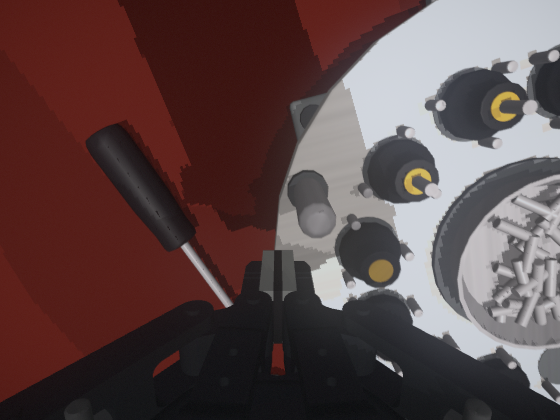

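View pics/s2.png

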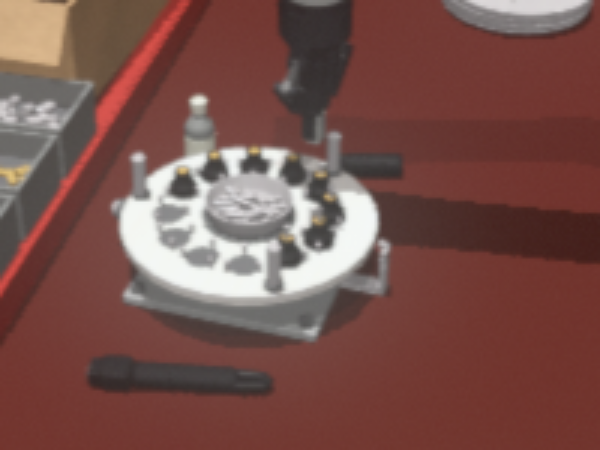

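```bash
python3 - <<'E'
from h import *
C=np.array([584,27]);f=lambda a:C+127*np.array([np.cos(np.radians(a)),np.sin(np.radians(a))])
for a in range(252,116,-5): print(a,f(a).round(0),((f(a-5)-f(a))/5/50).round(3))
E
```

```text
252 [545. -94.] [-0.042  0.016]
247 [534. -90.] [-0.04   0.019]
242 [524. -85.] [-0.038  0.022]
237 [515. -80.] [-0.036  0.026]
232 [506. -73.] [-0.034  0.029]
227 [497. -66.] [-0.031  0.032]
222 [490. -58.] [-0.028  0.034]
217 [483. -49.] [-0.025  0.037]
212 [476. -40.] [-0.022  0.039]
207 [471. -31.] [-0.018  0.04 ]
202 [466. -21.] [-0.015  0.042]
197 [463. -10.] [-0.011  0.043]
192 [460.   1.] [-0.007  0.044]
187 [458.  12.] [-0.003  0.044]
182 [457.  23.] [0.    0.044]
177 [457.  34.] [0.004 0.044]
172 [458.  45.] [0.008 0.044]
167 [460.  56.] [0.012 0.043]
162 [463.  66.] [0.016 0.042]
157 [467.  77.] [0.019 0.04 ]
152 [472.  87.] [0.022 0.038]
147 [477.  96.] [0.026 0.036]
142 [484. 105.] [0.029 0.034]
137 [491. 114.] [0.032 0.031]
132 [499. 121.] [0.034 0.028]
127 [508. 128.] [0.037 0.025]
122 [517. 135.] [0.039 0.022]
117 [526. 140.] [0.04  0.018]
```

```bash
python3 -m inch '{"jaw":[-1,-1,-1,-1,-1,-1,-1,-1,-1,-1],"slide":[[-0.042,0.016,0],[-0.042,0.016,0],[-0.042,0.016,0],[-0.042,0.016,0],[-0.042,0.016,0],[-0.04,0.019,0],[-0.04,0.019,0],[-0.04,0.019,0],[-0.04,0.019,0],[-0.04,0.019,0]],"roll":[-0.17,-0.17,-0.17,-0.17,-0.17,-0.17,-0.17,-0.17,-0.17,-0.17]}'
python3 -m inch '{"jaw":[-1,-1,-1,-1,-1,-1,-1,-1,-1,-1],"slide":[[-0.038,0.022,0],[-0.038,0.022,0],[-0.038,0.022,0],[-0.038,0.022,0],[-0.038,0.022,0],[-0.036,0.026,0],[-0.036,0.026,0],[-0.036,0.026,0],[-0.036,0.026,0],[-0.036,0.026,0]],"roll":[-0.17,-0.17,-0.17,-0.17,-0.17,-0.17,-0.17,-0.17,-0.17,-0.17]}'
cat >> h.py <<'E'
def dial(name='top'):
    p=read_camera(name)
    for th in ('dial_center','peg_right','peg_left','peg_far'):
        for d in spot_point(p,th)[:2]:
            if d['confidence']<.3: continue
            w=world(p,d['xy'],62)[:2]-[584,27]
            print(name,th,round(d['confidence'],2),np.round(d['xy']),w.round(),'r',round(np.hypot(*w)),'ang',round(np.degrees(np.arctan2(w[1],w[0]))%360,1))
    return p
E
python3 -c "
from h import *
dial('top');dial('wrist')"
```

```text
t: 5.95
eef_pos: [525.1, -86.9, 84.7]
ee_rot: [0.798, 3.036, -0.001]
wrist_force: [4.7, -4.2, -1.3]
finger_gap: 0.2
t: 6.95
eef_pos: [505.6, -74.2, 84.4]
ee_rot: [-1.065, -2.955, 0.0]
wrist_force: [0.3, -4.3, 3.2]
finger_gap: 0.1
top dial_center 0.6 [271. 188.] [-2. -8.] r 8 ang 254.2
top peg_right 0.84 [301. 218.] [-81. -85.] r 117 ang 226.1
top peg_left 0.63 [280. 210.] [-59. -31.] r 67 ang 207.5
top peg_left 0.62 [225. 199.] [-30. 115.] r 118 ang 104.5
top peg_far 0.73 [278. 144.] [117. -28.] r 121 ang 346.4
top peg_far 0.73 [269. 192.] [-11.  -2.] r 12 ang 192.3
wrist dial_center 0.68 [522. 243.] [ 1. -0.] r 1 ang 350.6
wrist peg_right 0.73 [302. 220.] [-82. -81.] r 115 ang 224.6
```

```bash
python3 -m inch '{"jaw":[-1,-1,-1,-1,-1,-1,-1,-1,-1,-1],"slide":[[-0.034,0.029,0],[-0.034,0.029,0],[-0.034,0.029,0],[-0.034,0.029,0],[-0.034,0.029,0],[-0.031,0.032,0],[-0.031,0.032,0],[-0.031,0.032,0],[-0.031,0.032,0],[-0.031,0.032,0]],"roll":[-0.17,-0.17,-0.17,-0.17,-0.17,-0.17,-0.17,-0.17,-0.17,-0.17]}'
python3 -c "
from h import *
dial('wrist')"
```

```text
t: 8.45
eef_pos: [489.6, -58.7, 84.4]
ee_rot: [1.323, 2.849, 0.0]
wrist_force: [-0.0, -0.1, -0.7]
finger_gap: 0.1
wrist dial_center 0.7 [522. 244.] [ 3. -1.] r 3 ang 338.1
wrist peg_right 0.68 [307. 187.] [-104.  -50.] r 115 ang 205.9
```

```bash
python3 -m inch '{"jaw":[-1,-1,-1,-1,-1,-1,-1,-1,-1,-1],"slide":[[-0.028,0.034,0],[-0.028,0.034,0],[-0.028,0.034,0],[-0.028,0.034,0],[-0.028,0.034,0],[-0.025,0.037,0],[-0.025,0.037,0],[-0.025,0.037,0],[-0.025,0.037,0],[-0.025,0.037,0]],"roll":[-0.17,-0.17,-0.17,-0.17,-0.17,-0.17,-0.17,-0.17,-0.17,-0.17]}'
python3 -m inch '{"jaw":[-1,-1,-1,-1,-1,-1,-1,-1,-1,-1],"slide":[[-0.022,0.039,0],[-0.022,0.039,0],[-0.022,0.039,0],[-0.022,0.039,0],[-0.022,0.039,0],[-0.018,0.04,0],[-0.018,0.04,0],[-0.018,0.04,0],[-0.018,0.04,0],[-0.018,0.04,0]],"roll":[-0.17,-0.17,-0.17,-0.17,-0.17,-0.17,-0.17,-0.17,-0.17,-0.17]}'
python3 -m inch '{"jaw":[-1,-1,-1,-1,-1,-1,-1,-1,-1,-1],"slide":[[-0.015,0.042,0],[-0.015,0.042,0],[-0.015,0.042,0],[-0.015,0.042,0],[-0.015,0.042,0],[-0.011,0.043,0],[-0.011,0.043,0],[-0.011,0.043,0],[-0.011,0.043,0],[-0.011,0.043,0]],"roll":[-0.17,-0.17,-0.17,-0.17,-0.17,-0.17,-0.17,-0.17,-0.17,-0.17]}'
python3 -c "
from h import *
p=dial('wrist');cv2.imwrite('pics/w3.png',p['image'])"
```

```text
t: 9.7
eef_pos: [476.6, -41.8, 84.4]
ee_rot: [1.572, 2.719, -0.001]
wrist_force: [2.0, -6.1, -0.3]
finger_gap: -0.0
t: 10.7
eef_pos: [466.1, -21.1, 84.3]
ee_rot: [-1.807, -2.57, 0.0]
wrist_force: [-1.2, -3.1, 0.7]
finger_gap: 0.0
t: 11.7
eef_pos: [460.0, 0.1, 84.3]
ee_rot: [2.028, 2.399, 0.0]
wrist_force: [-0.1, -0.2, 0.9]
finger_gap: 0.3
wrist dial_center 0.92 [523. 242.] [ 2. -2.] r 3 ang 322.8
wrist peg_right 0.7 [309. 177.] [-114.   14.] r 115 ang 173.1
```

View pics/w3.png

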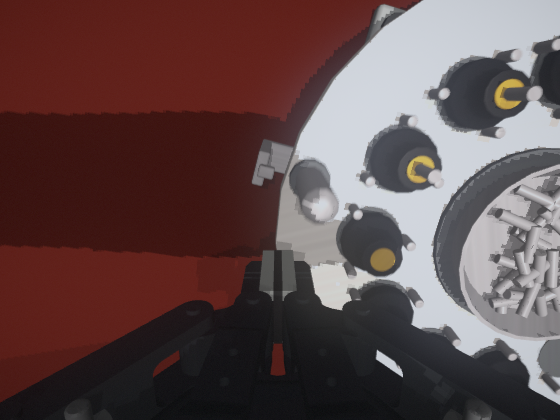

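The second click is made: the peg (315,190) is resting ahead of the fingertip. The knobs are seated, and the pointer (270,160) is low and clear.

```bash
python3 -m inch '{"jaw":[-1,-1,-1,-1,-1,-1,-1,-1,-1,-1],"slide":[[-0.007,0.044,0],[-0.007,0.044,0],[-0.007,0.044,0],[-0.007,0.044,0],[-0.007,0.044,0],[-0.003,0.044,0],[-0.003,0.044,0],[-0.003,0.044,0],[-0.003,0.044,0],[-0.003,0.044,0]],"roll":[-0.17,-0.17,-0.17,-0.17,-0.17,-0.17,-0.17,-0.17,-0.17,-0.17]}'
python3 -m inch '{"jaw":[-1,-1,-1,-1,-1,-1,-1,-1,-1,-1],"slide":[[0,0.044,0],[0,0.044,0],[0,0.044,0],[0,0.044,0],[0,0.044,0],[0.004,0.044,0],[0.004,0.044,0],[0.004,0.044,0],[0.004,0.044,0],[0.004,0.044,0]],"roll":[-0.17,-0.17,-0.17,-0.17,-0.17,-0.17,-0.17,-0.17,-0.17,-0.17]}'
python3 -m inch '{"jaw":[-1,-1,-1,-1,-1,-1,-1,-1,-1,-1],"slide":[[0.008,0.044,0],[0.008,0.044,0],[0.008,0.044,0],[0.008,0.044,0],[0.008,0.044,0],[0.012,0.043,0],[0.012,0.043,0],[0.012,0.043,0],[0.012,0.043,0],[0.012,0.043,0]],"roll":[-0.17,-0.17,-0.17,-0.17,-0.17,-0.17,-0.17,-0.17,-0.17,-0.17]}'
python3 -c "
from h import *
dial('wrist')"
```

```text
t: 12.95
eef_pos: [457.3, 21.5, 84.3]
ee_rot: [2.234, 2.209, -0.001]
wrist_force: [-0.4, -3.7, 1.3]
finger_gap: 0.2
t: 13.95
eef_pos: [458.2, 44.0, 84.2]
ee_rot: [-2.421, -2.001, 0.001]
wrist_force: [-3.2, -2.5, 0.7]
finger_gap: -0.1
t: 14.95
eef_pos: [463.8, 65.7, 84.5]
ee_rot: [2.589, 1.778, 0.001]
wrist_force: [0.1, -0.2, 0.5]
finger_gap: -0.2
wrist dial_center 0.58 [524. 235.] [2. 0.] r 2 ang 8.3
wrist dial_center 0.52 [533. 406.] [ -11. -117.] r 117 ang 264.7
wrist peg_right 0.71 [309. 177.] [-91.  69.] r 115 ang 142.8
wrist peg_right 0.37 [374. 242.] [-72.  24.] r 76 ang 161.1
wrist peg_far 0.91 [534. 405.] [ -10. -116.] r 116 ang 265.0
```

```bash
python3 -m inch '{"jaw":[-1,-1,-1,-1,-1,-1,-1,-1,-1,-1],"slide":[[0.016,0.042,0],[0.016,0.042,0],[0.016,0.042,0],[0.016,0.042,0],[0.016,0.042,0],[0.019,0.04,0],[0.019,0.04,0],[0.019,0.04,0],[0.019,0.04,0],[0.019,0.04,0]],"roll":[-0.17,-0.17,-0.17,-0.17,-0.17,-0.17,-0.17,-0.17,-0.17,-0.17]}'
python3 -m inch '{"jaw":[-1,-1,-1,-1,-1,-1,-1,-1,-1,-1],"slide":[[0.022,0.038,0],[0.022,0.038,0],[0.022,0.038,0],[0.022,0.038,0],[0.022,0.038,0],[0.026,0.036,0],[0.026,0.036,0],[0.026,0.036,0],[0.026,0.036,0],[0.026,0.036,0]],"roll":[-0.17,-0.17,-0.17,-0.17,-0.17,-0.17,-0.17,-0.17,-0.17,-0.17]}'
python3 -m inch '{"jaw":[-1,-1,-1,-1,-1,-1,-1,-1,-1,-1],"slide":[[0.018,0.022,0],[0.018,0.022,0],[0.018,0.022,0],[0.018,0.022,0],[0.018,0.022,0],[0.018,0.022,0],[0.018,0.022,0],[0.018,0.022,0],[0,0,0],[0,0,0]],"roll":[-0.1,-0.1,-0.1,-0.1,-0.1,-0.1,-0.1,-0.1,0,0]}'
python3 -c "
from h import *
dial('wrist')"
```

```text
t: 16.2
eef_pos: [472.0, 86.0, 84.2]
ee_rot: [2.738, 1.541, -0.001]
wrist_force: [-2.3, -2.9, 0.9]
finger_gap: -0.4
t: 17.2
eef_pos: [483.9, 104.7, 84.1]
ee_rot: [-2.863, -1.292, 0.001]
wrist_force: [-3.9, -1.3, 1.1]
finger_gap: 0.2
t: 18.2
eef_pos: [491.8, 113.3, 84.5]
ee_rot: [2.914, 1.173, 0.001]
wrist_force: [-0.3, 0.7, -0.8]
finger_gap: 0.1
wrist dial_center 0.9 [523. 236.] [ 1. -1.] r 2 ang 338.0
wrist peg_right 0.9 [302. 220.] [-72.  89.] r 114 ang 129.1
wrist peg_far 0.72 [385. 191.] [-32.  69.] r 77 ang 115.0
```

```bash
python3 -m inch '{"jaw":[-1,-1,-1,-1,-1,-1,-1,-1,-1,-1],"slide":[[0.016,0.016,0],[0.016,0.016,0],[0.016,0.016,0],[0.016,0.016,0],[0,0,0],[0,0,0],[0,0,0],[0,0,0],[0,0,0],[0,0,0]],"roll":[-0.09,-0.09,-0.09,-0.09,0,0,0,0,0,0]}'
python3 -c "
from h import *
dial('wrist')"
```

```text
t: 19.45
eef_pos: [494.5, 116.5, 84.3]
ee_rot: [-2.936, -1.118, 0.0]
wrist_force: [-0.7, -0.1, 0.4]
finger_gap: -0.3
wrist dial_center 0.72 [525. 235.] [ 2. -1.] r 2 ang 325.1
wrist peg_right 0.93 [311. 169.] [-47. 106.] r 116 ang 113.9
wrist peg_left 0.63 [409. 153.] [-10.  76.] r 76 ang 97.4
```

```bash
python3 -m inch '{"jaw":[-1,-1,-1,-1,-1,-1,-1,-1,-1,-1],"slide":[[-0.1,0,0],[-0.2,0,0],[-0.1,0,0.1],[0,0,0.3],[0,0,0.5],[0,0,0.6],[0,0,0.6],[0,0,0.5],[0,0,0.3],[0,0,0]],"roll":[0,0,0,0,0,0,0,0,0,0]}'
python3 -m inch '{"jaw":[-1,-1,-1,-1,-1,-1,-1,-1,-1,-1],"slide":[[0,-0.3,0],[0,-0.5,0],[0,-0.6,0],[0,-0.6,0],[0,-0.6,0],[0,-0.6,0],[0,-0.6,0],[0,-0.6,0],[0,-0.6,0],[0,-0.5,0]],"roll":[0,0,0,0,0,0,0,0,0,0]}'
python3 -m inch '{"jaw":[-1,-1,-1,-1,-1,-1,-1,-1,-1,-1],"slide":[[0,-0.6,0],[0,-0.5,0],[0,-0.3,0],[0,0,0],[0,0,0],[0,0,0],[0,0,0],[0,0,0],[0,0,0],[0,0,0]],"roll":[0,0,0,0,0,0,0,0,0,0]}'
python3 - <<'E'
from h import *
p=dial('top');q=dial('side')
cv2.imwrite('pics/e.png',np.vstack([cv2.resize(x['image'][y:y+150,170:370],None,fx=2,fy=2) for x,y in((p,110),(q,140))]))
for th in ('bit_driver','locker_bottle','handle_near','tape','hammer','handle_side'):
    print(th,[(n,round(d['confidence'],2),world(x,d['xy'],0).round()[:2]) for n,x in(('top',p),('side',q)) for d in spot_point(x,th)[:1]])
E
```

```text
t: 20.7
eef_pos: [475.2, 117.0, 231.8]
ee_rot: [2.935, 1.118, 0.006]
wrist_force: [0.1, -0.2, -0.7]
finger_gap: -0.0
t: 21.7
eef_pos: [473.5, -159.9, 228.3]
ee_rot: [-2.936, -1.116, 0.002]
wrist_force: [0.8, 0.5, 0.7]
finger_gap: -0.1
t: 22.7
eef_pos: [474.6, -228.3, 229.4]
ee_rot: [2.936, 1.118, 0.0]
wrist_force: [-1.1, 0.1, 0.2]
finger_gap: -0.0
top dial_center 0.76 [268. 189.] [-3.  2.] r 4 ang 153.8
top peg_right 0.6 [228. 206.] [-47. 108.] r 118 ang 113.7
top peg_left 0.39 [273. 216.] [-76. -13.] r 77 ang 189.5
top peg_far 0.69 [305. 213.] [-70. -97.] r 120 ang 234.4
top peg_far 0.48 [456. 170.] [  38. -497.] r 498 ang 274.3
side dial_center 0.68 [256. 211.] [-5. -5.] r 7 ang 226.3
side peg_right 0.77 [259. 234.] [-42. 103.] r 112 ang 112.1
side peg_far 0.81 [282. 198.] [-73. -89.] r 115 ang 230.9
bit_driver [('top', 0.88, array([ 534., -155.])), ('side', 0.59, array([ 536., -142.]))]
locker_bottle [('top', 0.74, array([ 685., -145.])), ('side', 0.56, array([ 686., -150.]))]
handle_near [('top', 0.66, array([615., 218.])), ('side', 0.66, array([604., 229.]))]
tape [('top', 0.96, array([357., 356.])), ('side', 0.8, array([363., 358.]))]
hammer [('top', 0.84, array([641., 490.])), ('side', 0.7, array([646., 496.]))]
handle_side [('top', 0.96, array([ 631., -498.])), ('side', 0.61, array([ 619., -473.]))]
```

View pics/e.png

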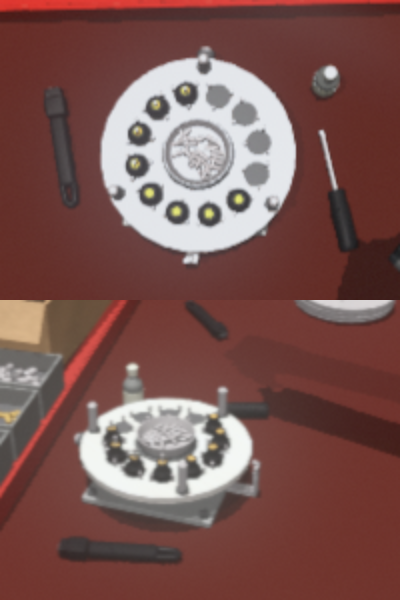

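The top view shows the dial exactly four clicks on. The studless four are at the front (150,193 to 238,200) and the studded four on the left. All the knobs are in their nests, and the other objects look unmoved.

```bash
python3 -c "
from h import *
print(ticket.hand_in())"
```

```text
the job is handed in; nothing more can be done
None
```

The dial is four clicks clockwise of where it started and resting in that stop, and I've handed the job in. I pushed peg_right round the front at about 20 mm/s with the closed fingertip, slower for the last click. I then backed off, raised the tool and moved it clear. The clock read about 23 s at the last move.

What the last checks showed:
- **Dial angle:** in the top view the pegs stand at 113.7° and 234.4°, close to the 116° and 236° of the pegs they replaced. The side view read lower (112.1° and 230.9°), a difference I put down to network error. In the final picture the pegs stand where the starting pegs stood, to within a pixel or two.
- **Knobs:** all eight look seated, with the four without studs at the front and the four with studs on the left. I judged this by eye and did not measure their height or tilt.
- **Forces:** the wrist force stayed at about 6.5 N or less at the end of each call. I did not record it within calls.
- **Rest of the bench:** the other objects look unmoved in the picture. Most measured positions agree with the start to about 10 mm. The side view put handle_side (low confidence) some 35 mm from its first reading. The top view had it at the same spot, and the arm did not push anything there. The screwdriver had only a weak starting measurement, so its two readings don't compare well, but it looks the same in both pictures.

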